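# Clamp a glued enclosure with a loose crank

### The job

Take the loose crank out of its wooden parking block, lower it into the round bore on top of the blue gluing clamp and find the hidden flat drive eye by feel, turning it while pressing only gently, until it drops fully home. Then wind the crank clockwise (seen from above) until the sprung pad holds the white enclosure against the fence with its orange plunger pushed about half-way in, never all the way, and let go, leaving the crank standing in the bore. Leave the other things on the mat where they are.

Things in the scene. Friction and masses are not known exactly. Their poses are not given: they have to be found in the camera images.
- clamp: Blue and aluminium gluing clamp, fixed. Origin on the vertical axis of the crank bore at table height; z up; the jaw advances along its +y. Base plate 10 mm thick, y = -45 to +235 mm, 110 mm wide. Winding clockwise seen from above advances the jaw 4 mm per radian; it takes about 0.3 N m, plus 0.004 N m per newton at the pad, and stays where it is left.
- bore (a point): Centre of the bore's mouth on top of the blue 64 x 64 mm housing, 70 mm above the table. Bore 36.8 mm dia, 3 mm chamfer, upright. Axes as the clamp's.
- eye_seat (a point): Fully home: where the centre of the crank's lower end comes to rest, in the bore 54 mm below its mouth. Round it stands the hidden flat steel eye, 26 long x 10 thick, its top 24 mm above this point. Its angle about z can be anything and is unknown each time (a half turn is the same). Axes are the clamp's. On the unaligned eye the crank stands 24 mm too high.
- fence (a point): Middle of the fence's face towards the jaw (110 mm wide, top 52 mm above the table); axes as the clamp's.
- sink (a joint): How far the hidden eye has been pushed down in the bore against its spring (m), 0 to 0.010; 4 N per mm. The clamp's drive is damaged above 0.004 (16 N).
- plunger (a joint): How far the orange plunger has been pushed back into the jaw by the work (m): 0 free, 0.014 all the way in; spring 2 N per mm. About half-way is 0.007.
- pad_face (a point): Centre of the front face of the black rubber pad (60 x 30 mm) on the orange plunger; 30 mm above the table; axes parallel to the clamp's.
- crank_grip (a point): Centre of the crank's black square hub grip (24 x 24 mm, 45 mm tall, flats along x and y). z up along the crank's axis; x along the crank arm to the red knob. The flat arm (20 mm wide, 10 mm thick) has its top 22.5 mm below this point, reaches 20 mm behind the axis and 78 mm ahead. Crank 0.22 to 0.33 kg.
- crank_mouth (a point): Centre of the open lower end of the crank's steel socket tube, on its axis, 98.5 mm below crank_grip; same axes. Tube 66 mm long up to the arm, 35.4 mm dia at most; in its end a slot 28 x 12 mm, 30 mm deep, long side along x (either way round fits the eye).
- crank_knob (a point): Centre of the crank's red knob: upright cylinder 22 mm dia, 45 mm tall, which spins freely on its pin, 70 mm from the crank's axis and level with crank_grip; its lower end is on the arm.
- holder: Wooden parking block, 80 x 80 x 48 mm, fixed, origin under its centre. The crank stands upright in its hole (43 mm dia, floor 8 mm above the table).
- case_center (a point): Centre of the white open foam-board enclosure, 100 (x) x 90 (y) x 40 mm tall, walls 4 mm, 0.10 to 0.21 kg, loose on the clamp's base plate between pad and fence; half-way up. It slides when the pad pushes it.
- glue: Bystander: yellow glue bottle, 32 dia x 100 tall (mm).
- tape: Bystander: ring of amber tape lying flat, 84 dia x 24 tall (mm).
- jar: Bystander: glass jar with blue cap, 54 dia x 60 tall (mm).
- driver: Bystander: screwdriver lying on the mat.
- offcut: Bystander: white foam-board offcut, 70 x 120 x 5 (mm).
- ruler: Bystander: steel ruler, 300 x 30 x 4 (mm).
- marker: Bystander: white marker pen with black cap, 110 long (mm).
Things that resemble listed ones, but are neither listed nor needed, are in the scene too. Of the things that look like the part that bears crank_grip, the larger one is meant. Of the things that look like the part that bears case_center, the smaller one is meant.

How it is judged:
By the outcome, as a careful person would: the job done as asked, in the order asked, and still so for the second after the job is handed in, with the robot touching nothing.
It also fails if it takes over 72 s, if anything falls off the work surface, if the arm or the gripper's body presses on something with over 40 N, if the wrist force passes 120 N, or if a joint passes its speed limit or range.

### The arm

A 6-joint arm with a two-finger parallel gripper is mounted at the origin on the work surface. World frame = base frame: x ahead of the robot, y to its left, z up, the work surface at z = 0. Lengths are in m, angles in rad, forces in N, time in s.
With the tool pointing down it reaches from about 0.25 to 0.775 m from the base axis. Payload 4 kg.
Tool frame: the origin (TCP) lies midway between the tips of the shut fingers; the grasp point (between the pads) lies 19 mm behind it; z points along the fingers, y is the direction in which the jaws open and shut (so a half turn about z gives the same grasp; the last joint's range is limited). The gripper opens to 94 mm and grips with 3 to 60 N. Pads are 16 mm wide; open, the fingers measure 119 mm over their backs; the gripper's body (75 mm by 177 mm) begins 78 mm behind the grasp point.
Start: joints at [-1.37, 0.087, 1.371, -0, 1.684, -0.103], TCP at [0.165, -0.525, 0.206] pointing down, gripper open.
Joint ranges: [-3.1, 3.1], [-0.76, 2.03], [0.27, 2.55], [-1.08, 4.22], [0.17, 2.65], [-2.57, 2.57]. Speed limits (rad/s): [2.79, 2.79, 3.14, 3.14, 3.14, 3.14].

### API

Orientations are given as [roll, pitch, yaw] about the fixed x, y, z axes, in that order (R = Rz(yaw) Ry(pitch) Rx(roll)).
In Python, from bench import robot, cams gives the robot as it stands.
- The arm moves only by the tool step_arm, never from a script. Its argument "plan" is a list that holds one entry, the list of rows, each a list of 5 numbers: the shift along the world's x, y, z in mm, then the turn about the world's z in rad, then the opening in per cent of the stroke, from 0 (shut) to 100 (fully open). In form: [[[tx, ty, tz, turn, fingers], ...]]. A call has 1 to 8 rows; each row is the pose to reach, as a shift and turn from the pose commanded when the call began; what a row does not reach only later rows make up. A row lasts 1/12 s, in which the tool goes at most 41.7 mm and 7.16 degrees, less where a joint would pass 70% of its speed; a pose out of reach is approached as far as the arm can. A call with a gripper value outside its range is refused whole. The fingers move at their own pace and stop on an object; the grip force is fixed at half the most. Time passes only in rows, so rows that repeat a pose let the fingers close. It gives the time, the measured TCP pose, the force and the opening at its end, in the units of the state.
- robot.get_obs(): the state, without advancing time (a new reading comes with each control period).
- cams.snapshot(name): name is "side" or "top"; returns a dict with "frame" (420x560x3 uint8, red, green, blue), "camera_matrix" (3x3 intrinsics, pixels), "k1" (the pictures are not rectified: a ray, as slopes to the right and down, at radius r is drawn at 1 + k1 r^2 times it, then the intrinsics apply), "origin" and "attitude" of the camera in the world. Camera axes: x right, y down, z forward; pixel columns grow to the right and rows downward; lengths in m; the calibration is good to about 2 mm. A picture is of the moment at which its call begins. There is no depth.
- robot.close_job(): hands the job in, once; it reports no verdict.
The state is a dict: "time": time; "joint_positions": joint angles; "qvel": joint speeds; "joint_torque": joint torques, N m; "tool_pos": TCP position; "ee_rot": TCP orientation; "wrist_force": force on the tool from outside, world axes, zero at the start; "wrist_torque": the same for the moment, N m; "width": finger opening in m.
Only numpy, scipy, OpenCV 4.12 (cv2) and the standard library are available. Lean on these libraries where they do the work, as an engineer would, in place of code of your own. Each camera call takes 0.05 s, during which the arm holds its last target. There are 200 camera calls.

## Working session

There is one attempt and no reset: what is moved stays moved. The work goes in short steps, Python scripts to look and compute and a tool call to move; the robot and the scene stay as the last step left them, time stands still between calls to the robot, and variables do not carry over. Pictures are saved under pics/ and viewed, about 8 in all and at most 12, crops included, and the job is handed in when it is done.

Besides the shell and the picture viewer there is one more tool, called after ">>>" in YAML: its name, and indented under it one key for each argument. step_arm: Moves the arm, as the interface text tells. Its arguments: {"type":"object","properties":{"plan":{"type":"array"}},"required":["plan"]}

```bash
ls; mkdir -p pics; cat > h.py <<'E'
import numpy as np, cv2
from bench import robot, cams
def snap(n,f=None):
    s=cams.snapshot(n)
    if f: cv2.imwrite('pics/'+f,s['frame'][:,:,::-1])
    return s
def R(s):
    a=np.array(s['attitude'],float)
    if a.shape==(3,3): return a
    from scipy.spatial.transform import Rotation as Ro
    return Ro.from_euler('xyz',a).as_matrix() if a.size==3 else Ro.from_quat(a).as_matrix()
def ray(s,u,v):
    K=np.array(s['camera_matrix']); d=np.array([(u-K[0,2])/K[0,0],(v-K[1,2])/K[1,1]])
    x=d.copy()
    for _ in range(20): x=d/(1+s['k1']*(x@x))
    return R(s)@np.array([x[0],x[1],1.])
def onz(s,u,v,z):
    d=ray(s,u,v); o=np.array(s['origin']); return o+d*(z-o[2])/d[2]
def proj(s,p):
    q=R(s).T@(np.array(p,float)-np.array(s['origin'])); x=q[:2]/q[2]; x=x*(1+s['k1']*(x@x))
    K=np.array(s['camera_matrix']); return np.array([K[0,0]*x[0]+K[0,2],K[1,1]*x[1]+K[1,2]])
E
python3 - <<'E'
from h import *
for n in('top','side'):
    s=snap(n,n+'1.png'); print(n,s['origin'],s['attitude'],s['camera_matrix'],s['k1'])
print(robot.get_obs())
E
```

```text
pics
top [ 4.17975691e-01 -7.54927750e-04  1.28008649e+00] [-3.01281455e+00  2.88068379e-03 -1.56802072e+00] [[410.06760894   0.         279.3275266 ]
 [  0.         410.06760894 207.94705556]
 [  0.           0.           1.        ]] -0.027886462939752752
side [0.41110772 0.76759722 0.82302798] [-2.32589326  0.01955813 -2.98709327] [[380.59038714   0.         278.19868462]
 [  0.         380.59038714 210.03745851]
 [  0.           0.           1.        ]] -0.010829214806875776
{'time': 0.1, 'joint_positions': array([-1.37006332e+00,  8.79130753e-02,  1.37207599e+00,  2.40056306e-07,
        1.68364331e+00, -1.03114176e-01]), 'qvel': array([-6.95650137e-04, -1.85706957e-03, -3.91944455e-03, -9.46755639e-06,
        7.81530240e-04,  1.75543205e-03]), 'joint_torque': array([ 3.08515919e-03, -3.41253519e+01, -3.03301013e+01,  7.22063310e-02,
        3.04439839e-02, -8.91136415e-05]), 'tool_pos': array([ 0.16444435, -0.52431697,  0.20441754]), 'ee_rot': array([-3.13956380e+00, -2.10188280e-04,  3.03846997e-01]), 'wrist_force': array([ 0.33238951, -0.77795227,  0.44064446]), 'wrist_torque': array([-0.01283742, -0.0274307 , -0.04864089]), 'width': 0.09382713525082242}
```

View pics/top1.png

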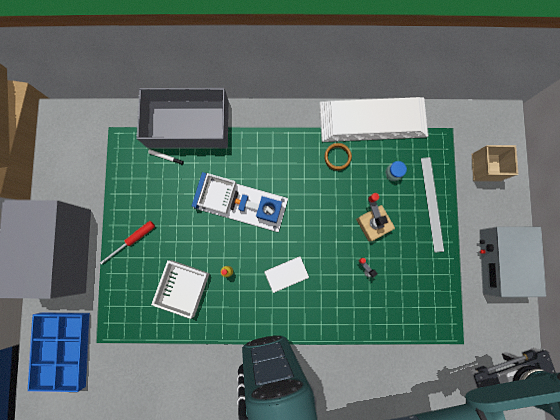

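View pics/side1.png

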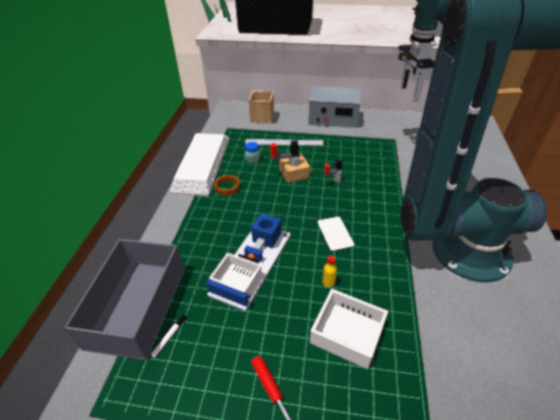

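Top view: the clamp bore is at about (269,209) with its jaw pointing left, and the crank in the holder is at about (377,217) with its knob at (375,198). The small decoy crank is at (367,268), and the real case is at (217,194). Next I'll make zoomed crops.

```bash
python3 - <<'E'
from h import *
t=cv2.imread('pics/top1.png'); s=cv2.imread('pics/side1.png')
a=cv2.resize(t[165:245,185:300],None,fx=3.4,fy=3.4,interpolation=2)
b=cv2.resize(t[180:260,340:410],None,fx=3.4,fy=3.4,interpolation=2)
c=cv2.resize(s[205:315,200:300],None,fx=2.9,fy=2.9,interpolation=2)
d=cv2.resize(s[130:200,265:325],None,fx=4,fy=4,interpolation=2)
o=np.zeros((600,800,3),np.uint8)
for im,y,x in((a,0,0),(b,0,400),(c,275,0),(d,290,400)):
    o[y:y+im.shape[0],x:x+im.shape[1]]=im[:600-y,:800-x]
cv2.imwrite('pics/z.png',o)
E
```

```text
(no output)
```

View pics/z.png

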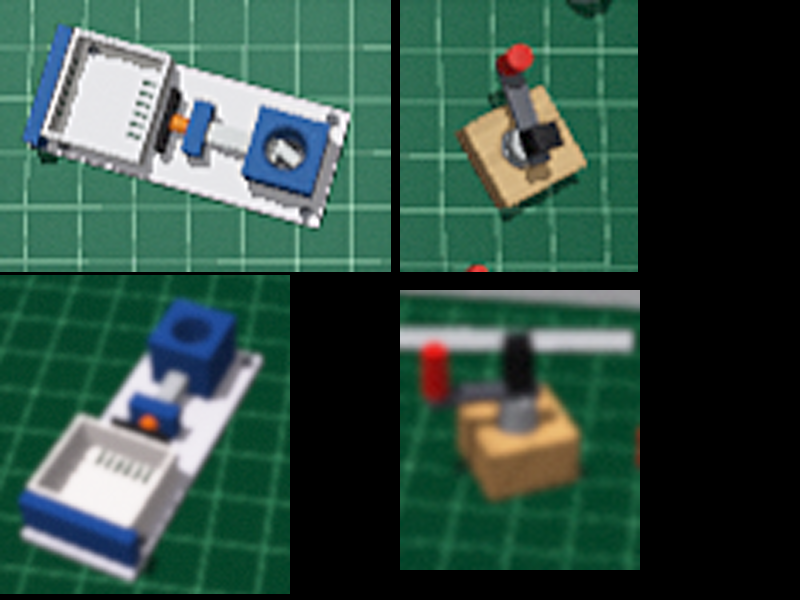

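```bash
python3 - <<'E'
from h import *
T=cams.snapshot('top'); S=cams.snapshot('side')
def mask(s,lo,hi,box):
    h=cv2.cvtColor(s['frame'],cv2.COLOR_RGB2HSV); m=cv2.inRange(h,lo,hi); k=np.zeros_like(m); x0,y0,x1,y1=box; k[y0:y1,x0:x1]=m[y0:y1,x0:x1]; return k
def big(m):
    c,_=cv2.findContours(m,cv2.RETR_EXTERNAL,cv2.CHAIN_APPROX_NONE); return max(c,key=cv2.contourArea)
# blue housing
c=big(mask(T,(100,120,40),(125,255,255),(252,185,300,240))); print('blue top',cv2.boundingRect(c),cv2.contourArea(c)); 
b=cv2.boxPoints(cv2.minAreaRect(c)); print(b, [onz(T,*p,.07)[:2].round(4) for p in b])
# top rim candidates; bore by zoom coords
print('bore ~',onz(T,185+286/3.4,165+150/3.4,.07))
# fence blue
c=big(mask(T,(100,120,40),(125,255,255),(190,165,212,215))); r=cv2.minAreaRect(c);print('fence',r,[onz(T,*p,.052)[:2].round(4) for p in cv2.boxPoints(r)])
# knob top / side
for n,s,bx in(('T',T,(362,185,390,210)),('S',S,(268,140,283,162))):
    m1=mask(s,(0,120,60),(8,255,255),bx)|mask(s,(172,120,60),(180,255,255),bx); c=big(m1); print('knob',n,cv2.boundingRect(c),cv2.minAreaRect(c))
    bx=(360,195,395,235) if n=='T' else(285,138,306,165)
    c=big(mask(s,(0,0,0),(180,255,45),bx)); print('hub',n,cv2.boundingRect(c),cv2.minAreaRect(c), c[:,0].tolist())
# holder top
c=big(mask(T,(8,50,90),(25,200,255),(350,195,400,250)));r=cv2.minAreaRect(c); print('holder',r,[onz(T,*p,.048)[:2].round(4) for p in cv2.boxPoints(r)])
E
```

```text
blue top (256, 196, 26, 27) 426.0
[[255.20755 216.77359]
 [261.32077 195.37735]
 [281.92453 201.26413]
 [275.8113  222.66037]] [array([0.5481, 0.0747]), array([0.6124, 0.0571]), array([ 0.5948, -0.0045]), array([0.5307, 0.0135])]
bore ~ [0.57108162 0.03352815 0.07      ]
fence ((198.3369140625, 189.74559020996094), (6.716187477111816, 36.664276123046875), 12.33908748626709) [array([0.5794, 0.2701]), array([0.6901, 0.2495]), array([0.6856, 0.2293]), array([0.5751, 0.2501])]
knob T (369, 193, 10, 9) ((373.5, 197.0), (8.0, 9.0), 90.0)
hub T (375, 216, 12, 11) ((380.7000427246094, 220.40003967285156), (7.602630138397217, 10.733125686645508), 63.43495178222656) [[384, 216], [383, 217], [382, 218], [383, 218], [384, 219], [385, 220], [384, 221], [383, 222], [382, 222], [383, 223], [382, 224], [381, 224], [380, 223], [380, 222], [379, 221], [379, 220], [378, 219], [378, 218], [377, 218], [376, 219], [375, 219], [375, 220], [376, 221], [376, 222], [376, 223], [377, 224], [377, 225], [378, 226], [379, 225], [380, 225], [381, 224], [382, 224], [383, 223], [383, 222], [384, 221], [385, 222], [3
[... 170 characters left out ...]
734), 83.6598129272461)
hub S (290, 142, 9, 14) ((294.0, 148.5), (13.0, 8.0), 90.0) [[293, 142], [292, 143], [292, 144], [291, 145], [291, 146], [291, 147], [290, 148], [291, 149], [291, 150], [291, 151], [291, 152], [292, 153], [292, 154], [292, 155], [293, 155], [294, 155], [295, 155], [296, 155], [297, 155], [298, 154], [298, 153], [297, 152], [297, 151], [297, 150], [298, 149], [298, 148], [298, 147], [297, 146], [297, 145], [296, 144], [296, 143], [295, 142], [294, 142]]
holder ((375.3915100097656, 223.00473022460938), (27.390260696411133, 29.041446685791016), 60.945396423339844) [array([ 0.5472, -0.2286]), array([ 0.5904, -0.3068]), array([ 0.5176, -0.3449]), array([ 0.4751, -0.2671])]
```

```bash
python3 - <<'E'
from h import *
T=cams.snapshot('top'); S=cams.snapshot('side')
print('hubtop T',onz(T,382,220,.129)); print('hubtop S',onz(S,294.3,144,.127),'hub mid S',onz(S,294.2,149,.1065))
print('knob T',onz(T,374,197,.129),'S mid',onz(S,273.5,150.4,.1065))
for p in ((.5326,-.2868,.048),): print(proj(T,p),proj(S,p))
# pad/case: zoom coords -> clamp frame
B=np.array([.5715,.0352]); a=-.277; Rm=np.array([[np.cos(a),-np.sin(a)],[np.sin(a),np.cos(a)]])
f=lambda u,v,z: (Rm.T@(onz(T,185+u/3.4,165+v/3.4,z)[:2]-B)*1000).round(1)
for nm,u,v,z in(('case TR',176,57,.05),('case BR',150,165,.05),('case TL',73,28,.05),('case BL',43,135,.05),('pad tl',177,88,.045),('pad bl',156,152,.045),('pad tr',184,90,.045),('pad br',166,155,.045),('eye a',273,145,.04),('eye b',299,161,.04),('eye c',286,152,.04)): print(nm,f(u,v,z))
E
```

```text
hubtop T [ 0.53341623 -0.28693843  0.129     ]
hubtop S [ 0.53467172 -0.27940291  0.127     ] hub mid S [ 0.53498944 -0.2808261   0.1065    ]
knob T [ 0.59905201 -0.26606686  0.129     ] S mid [ 0.60167577 -0.26420576  0.1065    ]
[375.38467864 222.9345009 ] [294.95241636 162.37707687]
case TR [ 55.9 117.9]
case BR [-43.9 112. ]
case TL [ 55.8 215. ]
case BL [-44.5 211.7]
pad tl [ 29.8 109.7]
pad bl [-30.9 111. ]
pad tr [ 29.8 103.1]
pad br [-31.  101.6]
eye a [ 4.6 12.6]
eye b [ -2.9 -13.8]
eye c [ 1.7 -0.4]
```

>>> step_arm:
  plan:
    - [[369,242,0,-0.03,100],[369,242,0,-0.03,100],[369,242,0,-0.03,100],[369,242,0,-0.03,100],[369,242,0,-0.03,100],[369,242,0,-0.03,100],[369,242,0,-0.03,100],[369,242,0,-0.03,100]]

```text
time: 0.97
tool_pos: [0.4447, -0.3406, 0.2056]
ee_rot: [3.141, -0.0, 0.274]
wrist_force: [0.4, -0.6, 0.7]
width: 0.0941
```

>>> step_arm:
  plan:
    - [[90,59,0,0,100],[90,59,0,0,100],[90,59,0,0,100],[90,59,0,0,100],[90,59,0,0,100]]

```text
time: 1.38
tool_pos: [0.5339, -0.2821, 0.2049]
ee_rot: [-3.141, 0.001, 0.276]
wrist_force: [-1.4, -0.5, 0.4]
width: 0.0938
```

```bash
python3 - <<'E'
from h import *
print(robot.get_obs()['tool_pos'])
s=snap('side'); t=snap('top')
a=cv2.resize(s['frame'][60:190,230:360],None,fx=3.05,fy=3.05,interpolation=2); b=cv2.resize(t['frame'][150:280,310:440],None,fx=3.05,fy=3.05,interpolation=2)
cv2.imwrite('pics/v4.png',np.hstack([a,b])[:,:,::-1])
E
```

```text
[ 0.53386768 -0.28210215  0.20485938]
```

View pics/v4.png

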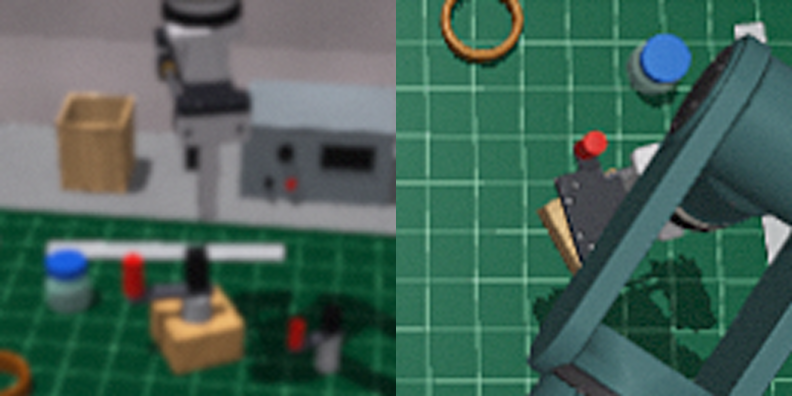

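The open gripper is over the hub, with the arm lying between the two fingers. I'll descend and close.

>>> step_arm:
  plan:
    - [[0,0,-40,0,100],[0,0,-80,0,100],[0,0,-105,0,100],[0,0,-116,0,100],[0,0,-116,0,100],[0,0,-116,0,40],[0,0,-116,0,0],[0,0,-116,0,0]]

```text
time: 2.15
tool_pos: [0.5346, -0.2844, 0.0927]
ee_rot: [3.137, -0.004, 0.273]
wrist_force: [-0.9, 1.0, 0.5]
width: 0.0776
```

>>> step_arm:
  plan:
    - [[0,0,0,0,0],[0,0,0,0,0],[0,0,0,0,0],[0,0,0,0,0],[0,0,0,0,0]]

```text
time: 2.57
tool_pos: [0.5333, -0.283, 0.0896]
ee_rot: [3.141, -0.0, 0.274]
wrist_force: [-0.4, 0.2, 0.1]
width: 0.0437
```

>>> step_arm:
  plan:
    - [[0,0,0,0,0],[0,0,0,0,0],[0,0,0,0,0],[0,0,0,0,0],[0,0,0,0,0],[0,0,0,0,0],[0,0,0,0,0]]

```text
time: 3.15
tool_pos: [0.5338, -0.2854, 0.0897]
ee_rot: [3.136, -0.0, 0.273]
wrist_force: [1.4, -4.6, -1.6]
width: 0.0241
```

>>> step_arm:
  plan:
    - [[0,0,4,0,0],[0,0,20,0,0],[0,0,50,0,0],[0,0,80,0,0],[0,0,110,0,0],[0,0,125,0,0],[0,0,125,0,0],[0,0,125,0,0]]

```text
time: 3.82
tool_pos: [0.5332, -0.2829, 0.2142]
ee_rot: [-3.141, -0.0, 0.274]
wrist_force: [-0.2, -0.1, -3.1]
width: 0.0241
```

>>> step_arm:
  plan:
    - [[38,318,0,0.97,0],[38,318,0,0.97,0],[38,318,0,0.97,0],[38,318,0,0.97,0],[38,318,0,0.97,0],[38,318,0,0.97,0],[38,318,0,0.97,0],[38,318,0,0.97,0]]

```text
time: 4.48
tool_pos: [0.5694, 0.039, 0.2107]
ee_rot: [-3.135, 0.0, 1.252]
wrist_force: [0.1, 0.1, -1.9]
width: 0.0238
```

>>> step_arm:
  plan:
    - [[0,0,0,0,0],[0,0,0,0,0],[0,0,0,0,0]]

```text
time: 4.73
tool_pos: [0.5702, 0.0346, 0.2119]
ee_rot: [-3.138, 0.002, 1.243]
wrist_force: [-0.1, -0.1, -2.1]
width: 0.0241
```

```bash
python3 - <<'E'
from h import *
o=robot.get_obs();print(o['tool_pos'],o['ee_rot'],o['wrist_force'])
s=snap('side'); t=snap('top')
for q in((.5715,.0352,.07),(o['tool_pos'][0],o['tool_pos'][1],o['tool_pos'][2]+.019-.0985)): print(proj(s,q),proj(t,q))
a=cv2.resize(s['frame'][120:280,200:330],None,fx=3.05,fy=3.05,interpolation=2); b=cv2.resize(t['frame'][150:310,200:330],None,fx=3.05,fy=3.05,interpolation=2)
cv2.imwrite('pics/v5.png',np.hstack([a,b])[:,:,::-1])
E
```

```text
[0.57017701 0.03457374 0.21194507] [-3.13754510e+00  2.18333060e-03  1.24306535e+00] [-0.1038807  -0.09703933 -2.06942413]
[267.07021581 222.94867532] [268.55657271 208.97677891]
[266.67392774 206.39422621] [268.13566888 206.65699708]
```

View pics/v5.png

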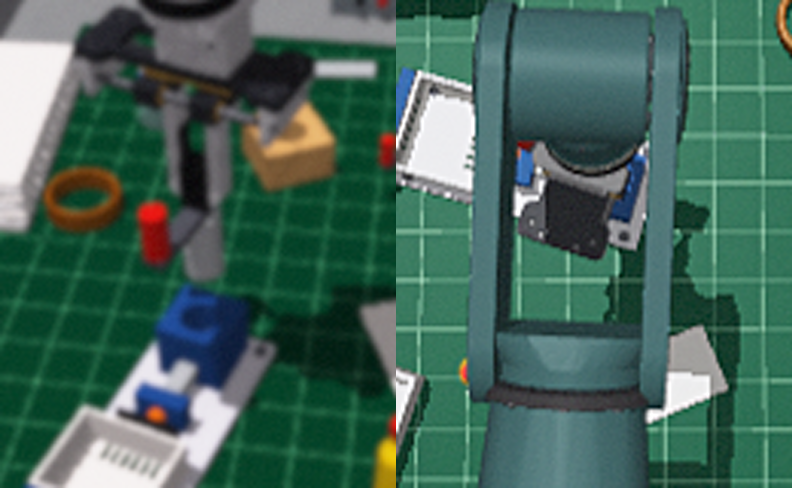

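```bash
python3 - <<'E'
from h import *
s=cams.snapshot('side'); o=robot.get_obs(); print(o['tool_pos'],o['ee_rot'])
h=cv2.cvtColor(s['frame'],cv2.COLOR_RGB2HSV); m=cv2.inRange(h,(0,120,60),(8,255,255))|cv2.inRange(h,(172,120,60),(180,255,255))
m[:,:240]=0;m[:,265:]=0;m[:175]=0;m[:,:][220:]=0
r=cv2.boundingRect(m); M=cv2.moments(m,True); c=(M['m10']/M['m00'],M['m01']/M['m00']); print(r,c)
k=onz(s,*c,.2287); y=1.243; e=np.array([np.cos(y),np.sin(y),0]); print('knob',k,'axis',k-.07*e)
g=cv2.cvtColor(s['frame'],cv2.COLOR_RGB2GRAY)
for v in(196,200,204,206,208,210,212,214): print(v,s['frame'][v,256:278].sum(1).tolist(), s['frame'][v,266].tolist())
E
```

```text
[0.57088263 0.03351152 0.21351243] [-3.14011735e+00  8.60303969e-04  1.24122047e+00]
(245, 186, 11, 20) (250.1875, 195.22727272727272)
knob [0.5938841  0.10333344 0.2287    ] axis [0.57134707 0.03706065 0.2287    ]
196 [241, 257, 259, 240, 221, 191, 183, 223, 279, 295, 298, 300, 296, 292, 274, 244, 207, 163, 137, 170, 175, 148] [99, 97, 102]
200 [142, 141, 165, 216, 262, 297, 295, 298, 298, 304, 300, 300, 296, 293, 270, 252, 228, 186, 179, 190, 156, 123] [101, 98, 101]
204 [125, 155, 187, 213, 271, 325, 328, 304, 306, 295, 306, 295, 300, 295, 278, 267, 245, 243, 228, 184, 155, 156] [101, 100, 105]
206 [145, 159, 178, 196, 262, 317, 337, 330, 307, 296, 298, 300, 303, 296, 279, 281, 258, 235, 182, 142, 112, 113] [98, 97, 103]
208 [154, 166, 148, 153, 220, 288, 320, 333, 315, 308, 301, 305, 298, 288, 273, 275, 259, 231, 172, 121, 114, 107] [99, 99, 103]
210 [162, 163, 137, 120, 149, 196, 253, 287, 299, 291, 286, 276, 260, 243, 225, 217, 206, 178, 139, 121, 104, 111] [93, 96, 97]
212 [222, 199, 178, 168, 170, 166, 174, 181, 172, 176, 170, 177, 163, 168, 161, 173, 183, 165, 137, 109, 107, 123] [36, 76, 58]
214 [179, 158, 164, 197, 218, 218, 189, 169, 158, 159, 146, 162, 175, 172, 188, 200, 198, 184, 161, 142, 157, 157] [17, 65, 64]
```

>>> step_arm:
  plan:
    - [[1,-2,-20,0,0],[1,-2,-40,0,0],[1,-2,-52,0,0],[1,-2,-56,0,0],[1,-2,-60,0,0],[1,-2,-62,0,0],[1,-2,-63,0,0]]

```text
time: 5.47
tool_pos: [0.5727, 0.0328, 0.1522]
ee_rot: [3.14, -0.0, 1.243]
wrist_force: [0.0, 0.1, -2.8]
width: 0.0237
```

>>> step_arm:
  plan:
    - [[0,0,-1,0,0],[0,0,-2,0,0],[0,0,-3,0,0],[0,0,-4,0,0],[0,0,-5,0,0]]

```text
time: 5.88
tool_pos: [0.5735, 0.033, 0.1471]
ee_rot: [3.138, -0.001, 1.244]
wrist_force: [1.8, -0.5, -2.6]
width: 0.0239
```

>>> step_arm:
  plan:
    - [[1,0,-2,0,0],[1,0,-4,0,0],[1,0,-6,0,0],[1,0,-8,0,0],[1,0,-8,0,0]]

```text
time: 6.3
tool_pos: [0.5737, 0.0329, 0.138]
ee_rot: [3.141, -0.0, 1.244]
wrist_force: [4.0, -0.4, -4.8]
width: 0.0239
```

>>> step_arm:
  plan:
    - [[1.5,0,-2,0,0],[1.5,0,-4,0,0],[1.5,0,-6,0,0],[1.5,0,-8,0,0],[1.5,0,-9,0,0],[1.5,0,-9,0,0]]

```text
time: 6.8
tool_pos: [0.5742, 0.033, 0.1288]
ee_rot: [-3.14, 0.0, 1.244]
wrist_force: [-0.0, -0.5, -3.5]
width: 0.0243
```

>>> step_arm:
  plan:
    - [[0,0,-2,0,0],[0,0,-4,0,0],[0,0,-6,0,0],[0,0,-6.5,0,0],[0,0,-7,0,0],[0,0,-7,0,0]]

```text
time: 7.3
tool_pos: [0.5747, 0.033, 0.1223]
ee_rot: [-3.141, 0.0, 1.244]
wrist_force: [-0.3, -0.3, -2.9]
width: 0.0237
```

>>> step_arm:
  plan:
    - [[0,0,-0.7,0,0],[0,0,-1.4,0,0],[0,0,-2,0,0],[0,0,-2,0,0]]

```text
time: 7.63
tool_pos: [0.5749, 0.033, 0.1208]
ee_rot: [3.141, -0.0, 1.244]
wrist_force: [-0.6, -0.2, -1.8]
width: 0.0238
```

>>> step_arm:
  plan:
    - [[0,0,-0.5,0,0],[0,0,-1,0,0],[0,0,-1,0,0]]

```text
time: 7.88
tool_pos: [0.575, 0.033, 0.1202]
ee_rot: [3.141, -0.0, 1.244]
wrist_force: [-1.4, 0.1, 1.1]
width: 0.024
```

Contact at about 4 N net. I'll turn clockwise, keeping that light pressure.

>>> step_arm:
  plan:
    - [[0,0,-0.2,-0.04,0],[0,0,-0.2,-0.08,0],[0,0,-0.2,-0.12,0],[0,0,-0.2,-0.12,0]]

```text
time: 8.22
tool_pos: [0.5748, 0.0335, 0.12]
ee_rot: [3.141, -0.001, 1.123]
wrist_force: [-1.2, 1.3, 1.6]
width: 0.0239
```

>>> step_arm:
  plan:
    - [[0,0,0,-0.03,0],[0,0,0,-0.06,0],[0,0,0,-0.06,0]]

```text
time: 8.47
tool_pos: [0.5749, 0.0336, 0.1199]
ee_rot: [3.142, -0.001, 1.065]
wrist_force: [-0.5, 2.7, 2.6]
width: 0.0241
```

>>> step_arm:
  plan:
    - [[0,0,0,-0.03,0],[0,0,0,-0.06,0],[0,0,0,-0.06,0]]

```text
time: 8.72
tool_pos: [0.5749, 0.0336, 0.1197]
ee_rot: [-3.142, -0.001, 1.005]
wrist_force: [-1.0, 2.0, 1.5]
width: 0.0241
```

>>> step_arm:
  plan:
    - [[0,0,0,-0.03,0],[0,0,0,-0.06,0],[0,0,0,-0.06,0]]

```text
time: 8.97
tool_pos: [0.5749, 0.0331, 0.1189]
ee_rot: [3.141, -0.0, 0.945]
wrist_force: [0.7, 1.8, -2.5]
width: 0.0243
```

>>> step_arm:
  plan:
    - [[0,0,0,-0.03,0],[0,0,0,-0.06,0],[0,0,0,-0.06,0]]

```text
time: 9.22
tool_pos: [0.5746, 0.0326, 0.1183]
ee_rot: [-3.141, 0.001, 0.885]
wrist_force: [0.3, -0.3, -2.7]
width: 0.024
```

>>> step_arm:
  plan:
    - [[0,0,0,-0.03,0],[0,0,0,-0.06,0],[0,0,0,-0.06,0]]

```text
time: 9.47
tool_pos: [0.5745, 0.0326, 0.1185]
ee_rot: [-3.141, 0.001, 0.825]
wrist_force: [-0.5, -0.4, -4.1]
width: 0.0234
```

The force fell away at yaw ≈0.945, so the slot has found the eye. I'll back off 0.06 rad to relieve side load and lower gently.

>>> step_arm:
  plan:
    - [[0,0,-1,0.05,0],[0,0,-2,0.06,0],[0,0,-3,0.06,0],[0,0,-3,0.06,0]]

```text
time: 9.8
tool_pos: [0.5745, 0.0328, 0.1157]
ee_rot: [-3.141, 0.001, 0.884]
wrist_force: [1.0, -0.8, -3.0]
width: 0.0236
```

>>> step_arm:
  plan:
    - [[0,0,-2,0,0],[0,0,-4,0,0],[0,0,-6,0,0],[0,0,-8,0,0],[0,0,-9,0,0],[0,0,-9,0,0]]

```text
time: 10.3
tool_pos: [0.5745, 0.033, 0.1068]
ee_rot: [-3.141, 0.001, 0.884]
wrist_force: [-0.2, 0.2, -2.4]
width: 0.0237
```

>>> step_arm:
  plan:
    - [[0,0,-2,0,0],[0,0,-4,0,0],[0,0,-5,0,0],[0,0,-6,0,0],[0,0,-6,0,0]]

```text
time: 10.72
tool_pos: [0.5746, 0.033, 0.101]
ee_rot: [-3.141, 0.0, 0.884]
wrist_force: [0.6, -0.0, -2.4]
width: 0.0239
```

```bash
python3 -c "
from h import *
o=robot.get_obs();print(o['tool_pos'],o['wrist_force'],o['wrist_torque'])"
```

```text
[0.57461292 0.03298542 0.10099494] [ 0.64890772 -0.02518662 -2.40523855] [-0.03653006 -0.01138532  0.05449578]
```

>>> step_arm:
  plan:
    - [[0,0,-1,0,0],[0,0,-2,0,0],[0,0,-2.5,0,0],[0,0,-2.5,0,0]]

```text
time: 11.05
tool_pos: [0.5747, 0.033, 0.0986]
ee_rot: [-3.141, 0.0, 0.884]
wrist_force: [0.2, -0.7, -2.9]
width: 0.0239
```

>>> step_arm:
  plan:
    - [[0,0,-0.5,0,0],[0,0,-1,0,0],[0,0,-1,0,0]]

```text
time: 11.3
tool_pos: [0.5747, 0.033, 0.0977]
ee_rot: [-3.142, 0.0, 0.884]
wrist_force: [-0.0, 0.1, -2.0]
width: 0.0242
```

>>> step_arm:
  plan:
    - [[0,0,-0.5,0,0],[0,0,-1,0,0],[0,0,-1,0,0]]

```text
time: 11.55
tool_pos: [0.5749, 0.033, 0.097]
ee_rot: [3.141, -0.0, 0.884]
wrist_force: [-0.8, 0.4, -1.0]
width: 0.0238
```

>>> step_arm:
  plan:
    - [[0,0,-0.5,0,0],[0,0,-0.8,0,0],[0,0,-0.8,0,0]]

```text
time: 11.8
tool_pos: [0.5749, 0.033, 0.0965]
ee_rot: [3.141, -0.0, 0.884]
wrist_force: [-0.8, -1.0, 0.4]
width: 0.0239
```

Seated: 24 mm below first contact, with the load at about 3 N. Now the first winding stroke, clockwise.

>>> step_arm:
  plan:
    - [[0,0,0.5,-0.1,0],[0,0,0.5,-0.2,0],[0,0,0.5,-0.3,0],[0,0,0.5,-0.4,0],[0,0,0.5,-0.5,0],[0,0,0.5,-0.6,0],[0,0,0.5,-0.7,0],[0,0,0.5,-0.8,0]]

```text
time: 12.47
tool_pos: [0.5747, 0.0337, 0.0967]
ee_rot: [-3.14, 0.0, 0.08]
wrist_force: [-1.1, 1.1, -0.7]
width: 0.024
```

```bash
python3 - <<'E'
from h import *
o=robot.get_obs();print(o['tool_pos'],o['wrist_force'],o['wrist_torque'],o['joint_positions'])
s=snap('side'); t=snap('top')
a=cv2.resize(s['frame'][150:310,200:330],None,fx=3.05,fy=3.05,interpolation=2); b=cv2.resize(t['frame'][150:310,180:310],None,fx=3.05,fy=3.05,interpolation=2)
cv2.imwrite('pics/v6.png',np.hstack([a,b])[:,:,::-1])
E
```

```text
[0.5746634  0.03368554 0.09669746] [-1.13292358  1.08439582 -0.6919807 ] [0.32868509 0.22065209 0.28166162] [-4.06401083e-02  1.89241377e-01  1.47367981e+00  1.16190399e-03
  1.47884143e+00  1.45003572e+00]
```

View pics/v6.png

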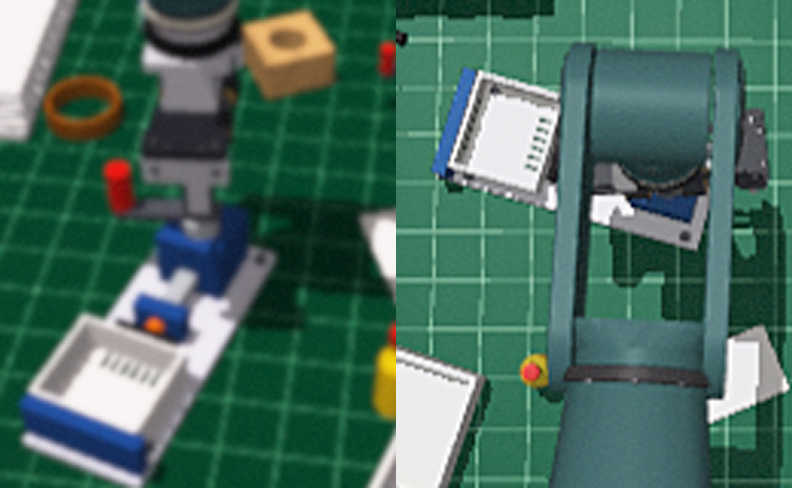

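Torque is 0.28 N m and the jaw is moving, so the drive is engaged. The side view shows jaw, orange plunger and pad clearly, at about (155,318) in the crop. I'll continue the stroke.

>>> step_arm:
  plan:
    - [[0,0,0,-0.1,0],[0,0,0,-0.2,0],[0,0,0,-0.3,0],[0,0,0,-0.4,0],[0,0,0,-0.5,0],[0,0,0,-0.6,0],[0,0,0,-0.7,0],[0,0,0,-0.8,0]]

```text
time: 13.23
tool_pos: [0.5748, 0.0341, 0.0967]
ee_rot: [-3.14, 0.001, -0.717]
wrist_force: [-1.4, 2.9, -0.5]
width: 0.0238
```

>>> step_arm:
  plan:
    - [[0,0,0,-0.1,0],[0,0,0,-0.18,0],[0,0,0,-0.18,0]]

```text
time: 13.48
tool_pos: [0.5749, 0.0342, 0.0967]
ee_rot: [-3.14, 0.001, -0.894]
wrist_force: [-0.2, 2.9, -0.0]
width: 0.0236
```

```bash
python3 - <<'E'
from h import *
o=robot.get_obs();print(o['tool_pos'],o['wrist_force'],o['wrist_torque'],o['joint_positions'])
s=snap('side','s7.png'); t=snap('top','t7.png')
# profile along clamp y in side view at clamp x=0, z=.045ish; also old image
B=np.array([.5725,.0352]); a=-.277; ey=np.array([-np.sin(a),np.cos(a)]); ex=np.array([np.cos(a),np.sin(a)])
def prof(img,x,z,ys):
    p=np.array([proj(s,[*(B+ex*x+ey*y),z]) for y in ys],np.float32)
    return cv2.remap(img,p[:,0].reshape(1,-1),p[:,1].reshape(1,-1),1)[0]
ys=np.arange(.07,.235,.003)
old=cv2.imread('pics/side1.png')[:,:,::-1].copy()
for nm,im in(('old',old),('new',s['frame'])):
  for x,z in((.02,.045),(-.02,.045),(.0,.05)):
    print(nm,x,z); print([ (int(1000*y),*map(int,c)) for y,c in zip(ys,prof(im,x,z,ys))][:28])
E
```

```text
[0.57494459 0.034156   0.09674244] [-0.21759438  2.93245889 -0.03539627] [0.8895003  0.06812432 0.14982768] [-4.04590172e-02  1.89324628e-01  1.47349144e+00  2.24379971e-03
  1.47831883e+00  2.42442285e+00]
old 0.02 0.045
[(70, 231, 229, 237), (73, 203, 204, 227), (76, 150, 161, 202), (79, 91, 117, 178), (82, 50, 87, 165), (85, 42, 83, 162), (88, 38, 79, 156), (91, 41, 75, 144), (94, 50, 74, 130), (97, 84, 98, 136), (100, 130, 135, 162), (103, 166, 167, 188), (106, 182, 181, 197), (109, 158, 155, 168), (112, 108, 104, 113), (115, 77, 74, 78), (118, 101, 96, 96), (121, 158, 151, 150), (124, 197, 188, 188), (127, 196, 188, 186), (130, 182, 175, 174), (133, 174, 166, 165), (136, 172, 163, 163), (139, 171, 162, 162), (142, 173, 164, 163), (145, 177, 171, 170), (148, 188, 183, 180), (151, 199, 195, 191)]
old -0.02 0.045
[(70, 121, 120, 132), (73, 112, 113, 134), (76, 89, 102, 140), (79, 62, 84, 137), (82, 48, 77, 138), (85, 35, 69, 136), (88, 32, 65, 132), (91, 26, 59, 121), (94, 22, 52, 106), (97, 21, 48, 97), (100, 19, 45, 91), (103, 19, 43, 87), (106, 24, 42, 81), (109, 27, 38, 65), (1
[... 1988 characters left out ...]
74, 165, 164), (142, 175, 166, 166), (145, 181, 173, 172), (148, 191, 186, 183), (151, 196, 193, 190)]
new 0.0 0.05
[(70, 210, 210, 215), (73, 211, 210, 217), (76, 210, 210, 217), (79, 205, 206, 215), (82, 191, 194, 208), (85, 151, 163, 195), (88, 98, 123, 178), (91, 59, 95, 167), (94, 40, 82, 163), (97, 37, 81, 162), (100, 38, 73, 149), (103, 62, 67, 124), (106, 116, 70, 95), (109, 181, 88, 71), (112, 213, 98, 50), (115, 215, 98, 39), (118, 182, 88, 51), (121, 156, 105, 90), (124, 171, 155, 152), (127, 206, 199, 197), (130, 204, 196, 194), (133, 187, 179, 178), (136, 174, 167, 168), (139, 172, 164, 165), (142, 173, 165, 165), (145, 176, 166, 166), (148, 185, 175, 175), (151, 202, 194, 193)]
```

Profile: the jaw has advanced about 6.4 mm (1.78 rad less the play) and the case hasn't moved yet. I'll release, turn back half a turn and regrip.

>>> step_arm:
  plan:
    - [[0,0,0,0,55],[0,0,0,0,55],[0,0,0,0,55],[0,0,0,0,55],[0,0,0,0,55],[0,0,0,0,55],[0,0,2,0,55]]

```text
time: 14.17
tool_pos: [0.5745, 0.0328, 0.0981]
ee_rot: [3.141, 0.0, -0.896]
wrist_force: [-0.1, 0.8, -0.9]
width: 0.0515
```

>>> step_arm:
  plan:
    - [[0,0,0,0.12,55],[0,0,0,0.24,55],[0,0,0,0.36,55],[0,0,0,0.48,55],[0,0,0,0.6,55],[0,0,0,0.72,55],[0,0,0,0.84,55],[0,0,0,0.96,55]]

```text
time: 14.83
tool_pos: [0.5748, 0.0329, 0.0987]
ee_rot: [3.141, -0.0, 0.07]
wrist_force: [-0.5, -0.3, -0.1]
width: 0.0519
```

>>> step_arm:
  plan:
    - [[0,0,0,0.12,55],[0,0,0,0.24,55],[0,0,0,0.36,55],[0,0,0,0.48,55],[0,0,0,0.6,55],[0,0,0,0.72,55],[0,0,0,0.84,55],[0,0,0,0.96,55]]

```text
time: 15.5
tool_pos: [0.5748, 0.0329, 0.0987]
ee_rot: [3.141, 0.0, 1.03]
wrist_force: [0.4, -0.1, 0.2]
width: 0.052
```

>>> step_arm:
  plan:
    - [[0,0,0,0.12,55],[0,0,0,0.24,55],[0,0,0,0.36,55],[0,0,0,0.48,55],[0,0,0,0.6,55],[0,0,0,0.72,55],[0,0,0,0.84,55],[0,0,0,0.96,55]]

```text
time: 16.17
tool_pos: [0.5748, 0.0329, 0.0987]
ee_rot: [3.141, 0.0, 1.99]
wrist_force: [-0.3, -1.0, 0.3]
width: 0.0518
```

>>> step_arm:
  plan:
    - [[0,0,0,0.12,55],[0,0,0,0.24,55],[0,0,0,0.24,55]]

```text
time: 16.42
tool_pos: [0.5748, 0.0329, 0.0987]
ee_rot: [3.141, 0.0, 2.226]
wrist_force: [-0.2, 0.0, 0.1]
width: 0.0514
```

>>> step_arm:
  plan:
    - [[0,0,0,0.01,0],[0,0,0,0.01,0],[0,0,0,0.01,0],[0,0,0,0.01,0],[0,0,0,0.01,0],[0,0,0,0.01,0],[0,0,0,0.01,0],[0,0,0,0.01,0]]

```text
time: 17.08
tool_pos: [0.5752, 0.0333, 0.0987]
ee_rot: [3.14, 0.0, 2.234]
wrist_force: [1.8, -0.3, -0.1]
width: 0.0236
```

>>> step_arm:
  plan:
    - [[0,0,0,-0.1,0],[0,0,0,-0.2,0],[0,0,0,-0.3,0],[0,0,0,-0.4,0],[0,0,0,-0.5,0],[0,0,0,-0.6,0],[0,0,0,-0.7,0],[0,0,0,-0.8,0]]

```text
time: 17.75
tool_pos: [0.5749, 0.0334, 0.0986]
ee_rot: [3.141, -0.001, 1.43]
wrist_force: [0.8, 1.8, -0.9]
width: 0.0237
```

```bash
cat >> h.py <<'E'
B=np.array([.5725,.0352]); _a=-.277; ey=np.array([-np.sin(_a),np.cos(_a)]); ex=np.array([np.cos(_a),np.sin(_a)])
def prof(s,x,z,ys,img=None):
    img=s['frame'] if img is None else img
    p=np.array([proj(s,[*(B+ex*x+ey*y),z]) for y in ys],np.float32)
    return cv2.remap(np.ascontiguousarray(img),p[:,0].reshape(1,-1),p[:,1].reshape(1,-1),1)[0].astype(float)
def edges(s,img=None):
    "jaw rear-top edge, orange start, case rim near, far rim/fence, in mm along clamp y"
    ys=np.arange(.06,.25,.0005)
    def cross(v,lo,hi,lev,sgn):
        for i in range(len(ys)-1):
            if lo<=ys[i]<hi and sgn*(v[i]-lev)<0<=sgn*(v[i+1]-lev): return round(1000*ys[i],1)
    out=[]
    for x in (.02,-.02):
        r=prof(s,x,.045,ys,img)[:,0]
        out.append(('jaw',cross(r,.07,.13,(130 if x>0 else 80),-1),'case',cross(r,.108 if x<0 else .116,.16,140,1)))
    c=prof(s,0,.05,ys,img); out.append(('jaw0',cross(c[:,0],.07,.12,120,-1),'orange',cross(c[:,0]-c[:,2],.08,.13,40,1),'to',cross(c[:,0]-c[:,2],.1,.14,40,-1),'case',cross(c[:,1],.108,.16,120,1)))
    f=prof(s,.03,.05,ys,img); out.append(('fence',cross(f[:,0],.19,.24,120,-1)))
    return out
E
python3 - <<'E'
from h import *
o=robot.get_obs();print(o['ee_rot'],o['width'],o['wrist_force'],o['wrist_torque'])
s=cams.snapshot('side')
for f in('side1.png','s7.png'): print(edges(s,cv2.imread('pics/'+f)[:,:,::-1]))
print(edges(s))
E
```

```text
[ 3.14113083e+00 -8.10997412e-04  1.42967911e+00] 0.023718927479827172 [ 0.83224351  1.77923606 -0.94425517] [ 0.37449598 -0.2997458   0.32520205]
[('jaw', np.float64(76.5), 'case', np.float64(119.5)), ('jaw', np.float64(76.5), 'case', np.float64(119.5)), ('jaw0', np.float64(79.5), 'orange', np.float64(100.0), 'to', np.float64(116.0), 'case', np.float64(122.5)), ('fence', np.float64(217.0))]
[('jaw', np.float64(83.5), 'case', None), ('jaw', np.float64(83.0), 'case', np.float64(119.5)), ('jaw0', np.float64(86.5), 'orange', np.float64(106.5), 'to', np.float64(122.0), 'case', np.float64(121.5)), ('fence', np.float64(217.5))]
[('jaw', np.float64(86.5), 'case', None), ('jaw', np.float64(86.0), 'case', np.float64(120.0)), ('jaw0', np.float64(89.0), 'orange', np.float64(109.5), 'to', np.float64(124.0), 'case', np.float64(122.0)), ('fence', np.float64(217.0))]
```

>>> step_arm:
  plan:
    - [[0,0,0,-0.1,0],[0,0,0,-0.2,0],[0,0,0,-0.3,0],[0,0,0,-0.4,0],[0,0,0,-0.5,0]]

```text
time: 18.22
tool_pos: [0.5749, 0.0336, 0.0986]
ee_rot: [-3.141, -0.001, 0.932]
wrist_force: [1.0, 1.3, 0.1]
width: 0.024
```

```bash
python3 - <<'E'
from h import *
o=robot.get_obs();print(o['ee_rot'],o['wrist_torque'])
s=snap('side','s8.png');t=snap('top','t8.png')
print(edges(s)); 
a=cv2.resize(s['frame'][205:315,200:300],None,fx=4,fy=4,interpolation=2); b=cv2.resize(t['frame'][160:225,185:260],None,fx=5,fy=5,interpolation=2)
o=np.zeros((440,775,3),np.uint8);o[:,:400]=a;o[:325,400:]=b
cv2.imwrite('pics/v7.png',o[:,:,::-1])
E
```

```text
[-3.14133273e+00 -1.02118529e-03  9.31869313e-01] [ 0.50415635 -0.22451449  0.3510072 ]
[('jaw', np.float64(88.0), 'case', None), ('jaw', np.float64(88.0), 'case', np.float64(120.0)), ('jaw0', np.float64(91.0), 'orange', np.float64(111.0), 'to', np.float64(124.0), 'case', np.float64(122.0)), ('fence', np.float64(217.5))]
```

View pics/v7.png

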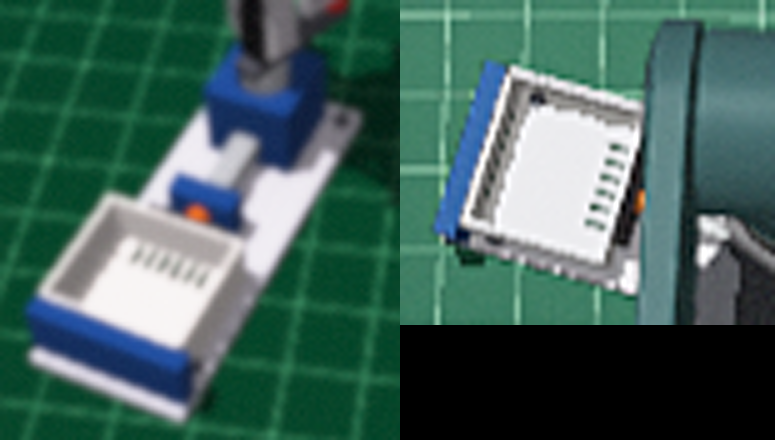

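The case looks flush with the fence, so the pad may already be compressing. I'll measure how far the pad moved against how far the jaw moved, using the top view.

```bash
python3 - <<'E'
from h import *
t=cams.snapshot('top')
ims={f:cv2.imread('pics/'+f)[:,:,::-1] for f in('top1.png','t7.png','t8.png')}
ys=np.arange(.09,.232,.002)
for x in(-.024,-.034,-.04):
  print(x,(1000*ys[:20]).astype(int).tolist())
  for f,im in ims.items():
    p=prof(t,x,.045,ys,im); print(f,p[:20].mean(1).astype(int).tolist(),'| far',p[50:].mean(1).astype(int).tolist())
for i in range(6):
  o=robot.get_obs(); print(o['time'],o['wrist_torque'].round(3)); cams.snapshot('side')
E
```

```text
-0.024 [90, 92, 94, 96, 98, 100, 102, 104, 106, 108, 110, 112, 114, 116, 118, 120, 122, 124, 126, 128]
top1.png [166, 206, 239, 209, 172, 144, 145, 118, 55, 39, 39, 31, 56, 101, 119, 115, 97, 140, 195, 216] | far [231, 234, 238, 228, 176, 150, 143, 109, 82, 89, 125, 182, 230, 191, 111, 107, 108, 111, 110, 108, 101]
t7.png [128, 125, 122, 123, 124, 123, 126, 122, 107, 119, 114, 60, 37, 33, 36, 42, 55, 130, 205, 223] | far [237, 239, 242, 232, 181, 156, 148, 113, 87, 93, 129, 186, 235, 195, 114, 111, 111, 112, 113, 113, 103]
t8.png [125, 125, 124, 124, 124, 123, 126, 120, 101, 130, 153, 128, 82, 29, 36, 37, 29, 93, 171, 221] | far [237, 239, 243, 241, 187, 161, 157, 115, 83, 91, 121, 168, 228, 202, 122, 112, 109, 111, 113, 114, 104]
-0.034 [90, 92, 94, 96, 98, 100, 102, 104, 106, 108, 110, 112, 114, 116, 118, 120, 122, 124, 126, 128]
top1.png [233, 235, 237, 212, 175, 141, 138, 138, 130, 178, 229, 193, 159, 145, 133, 114, 93, 128, 184, 224] | far [233, 235, 239, 229, 174, 149, 143, 120, 99, 88, 112, 169, 225, 200, 115, 105, 105, 108, 109, 111, 118]
t7.png [124, 123, 123, 125, 126, 127,
[... 649 characters left out ...]
213, 212, 193, 192, 198, 228, 238, 187, 136, 110, 110, 109, 107, 113, 111]
t7.png [122, 122, 123, 122, 121, 107, 107, 150, 189, 235, 235, 211, 166, 154, 142, 115, 107, 123, 203, 238] | far [240, 246, 249, 230, 212, 205, 218, 216, 197, 196, 202, 230, 240, 192, 142, 114, 111, 112, 114, 118, 114]
t8.png [124, 124, 125, 124, 122, 108, 112, 180, 216, 237, 236, 210, 165, 153, 143, 122, 102, 100, 196, 240] | far [240, 247, 249, 213, 193, 206, 215, 213, 193, 189, 200, 231, 239, 192, 143, 113, 113, 112, 111, 118, 115]
18.3667 [ 0.592 -0.295  0.187]
18.4167 [ 0.637 -0.276  0.153]
18.4667 [ 0.684 -0.26   0.174]
18.5167 [ 0.742 -0.286  0.17 ]
18.5667 [ 0.75  -0.255  0.149]
18.6167 [ 0.825 -0.266  0.197]
```

>>> step_arm:
  plan:
    - [[0,0,0,-0.1,0],[0,0,0,-0.2,0],[0,0,0,-0.3,0],[0,0,0,-0.4,0],[0,0,0,-0.5,0],[0,0,0,-0.6,0]]

```text
time: 19.17
tool_pos: [0.5749, 0.0337, 0.0986]
ee_rot: [-3.141, -0.001, 0.33]
wrist_force: [1.8, 4.3, 0.1]
width: 0.0242
```

```bash
cat > m.py <<'E'
from h import *
import sys
o=robot.get_obs();print(o['ee_rot'][2],o['wrist_torque'].round(3),o['wrist_force'].round(1))
n=sys.argv[1]; s=snap('side','s%s.png'%n);t=snap('top','t%s.png'%n)
ys=np.arange(.06,.25,.0005)
def cr(v,lo,hi,lev,sg):
    for i in range(len(ys)-1):
        if lo<=ys[i]<hi and sg*(v[i]-lev)<0<=sg*(v[i+1]-lev): return round(float(1000*ys[i]),1)
for f in('1','7','8',n):
    S=cv2.imread('pics/'+('side1.png' if f=='1' else 's%s.png'%f))[:,:,::-1]; T=cv2.imread('pics/'+('top1.png' if f=='1' else 't%s.png'%f))[:,:,::-1]
    d=lambda st: [cr(prof(*st[0])[:, :].mean(1),*q) for q in st[1]]
    r=[cr(prof(s,x,.045,ys,S)[:,0],.07,.12,l,-1) for x,l in((.02,130),(-.02,80),(.028,130))]
    p=[cr(prof(t,x,.045,ys,T).mean(1),.103,.125,80,-1) for x in(-.018,-.024,-.028)]
    c=[cr(prof(t,x,.045,ys,T).mean(1),.115,.14,160,1) for x in(-.024,-.034,-.04)]
    g=[cr(prof(t,x,.045,ys,T).mean(1),.21,.23,160,-1) for x in(-.024,-.034,0,.03)]
    cs=[cr(prof(s,x,.045,ys,S).mean(1),.108,.14,160,1) for x in(-.035,-.02,0.03,.04)]
    print(f,'jaw',r,'pad',p,'case',c,'far',g,'caseS',cs)
E
python3 m.py 9
```

```text
0.3304623666241937 [ 1.053 -0.31   0.357] [1.8 4.3 0.1]
1 jaw [76.5, 76.5, 112.5] pad [104.5, 105.0, 104.0] case [124.5, 125.0, 125.0] far [216.5, 216.5, 215.5, 216.5] caseS [112.5, 121.0, 115.5, 116.5]
7 jaw [83.5, 83.0, None] pad [110.0, 111.0, 111.0] case [124.5, 124.5, 124.5] far [216.5, 216.5, 215.5, 217.0] caseS [118.5, 120.5, None, 116.5]
8 jaw [88.0, 88.0, None] pad [113.5, 114.0, 113.5] case [125.5, 124.5, 125.0] far [217.0, 217.0, 217.5, 217.5] caseS [120.0, 121.0, None, 117.0]
9 jaw [91.0, 90.0, None] pad [113.5, 114.0, 113.5] case [125.5, 124.5, 125.0] far [217.0, 217.0, 217.5, 217.5] caseS [120.0, 121.0, None, 117.5]
```

Between views 8 and 9 the pad and case stopped at about 9.4 mm of travel while the jaw went on to about 14 mm. That puts the plunger at about 4.6 mm, so I'll wind 0.6 rad (2.4 mm) more.

>>> step_arm:
  plan:
    - [[0,0,0,-0.1,0],[0,0,0,-0.2,0],[0,0,0,-0.3,0],[0,0,0,-0.4,0],[0,0,0,-0.5,0],[0,0,0,-0.58,0],[0,0,0,-0.58,0]]

```text
time: 19.85
tool_pos: [0.5751, 0.0337, 0.0986]
ee_rot: [-3.14, -0.001, -0.244]
wrist_force: [0.1, 4.8, 0.1]
width: 0.0237
```

```bash
python3 m.py 10|sed '2,3d'
```

```text
-0.24409214047382988 [ 1.324 -0.519  0.237] [0.1 4.8 0.1]
8 jaw [88.0, 88.0, None] pad [113.5, 114.0, 113.5] case [125.5, 124.5, 125.0] far [217.0, 217.0, 217.5, 217.5] caseS [120.0, 121.0, None, 117.0]
10 jaw [93.0, 92.5, None] pad [113.5, 114.0, 113.5] case [125.5, 124.5, 125.0] far [217.0, 217.0, 217.5, 217.5] caseS [120.0, 120.5, None, 117.5]
```

The jaw is at 16.2 mm and the pad at about 9.4 mm, so the plunger is at about 6.9 mm. I'll let go and lift clear.

>>> step_arm:
  plan:
    - [[0,0,0,0,55],[0,0,0,0,55],[0,0,0,0,55],[0,0,0,0,55],[0,0,0,0,55],[0,0,0,0,55],[0,0,2,0,55],[0,0,5,0,55]]

```text
time: 20.62
tool_pos: [0.5744, 0.0328, 0.1032]
ee_rot: [3.141, 0.001, -0.246]
wrist_force: [0.4, 0.6, -0.6]
width: 0.0516
```

>>> step_arm:
  plan:
    - [[0,0,15,0,55],[0,0,30,0,55],[0,0,50,0,55],[0,0,80,0,55],[0,0,115,0,55],[0,-40,130,0,55],[0,-80,130,0,55],[0,-120,130,0,55]]

```text
time: 21.28
tool_pos: [0.5757, -0.088, 0.2367]
ee_rot: [3.141, -0.006, -0.244]
wrist_force: [-0.1, 0.3, -0.1]
width: 0.0518
```

>>> step_arm:
  plan:
    - [[0,-40,0,0,55],[0,-80,0,0,55],[0,-120,0,0,55],[0,-160,0,0,55],[0,-160,0,0,55],[0,-160,0,0,55]]

```text
time: 21.78
tool_pos: [0.5742, -0.2492, 0.233]
ee_rot: [-3.141, 0.001, -0.25]
wrist_force: [-0.4, -0.1, 0.3]
width: 0.0519
```

```bash
python3 m.py 11|sed '2,3d'; python3 - <<'E'
from h import *
s=cv2.imread('pics/s11.png');t=cv2.imread('pics/t11.png')
a=cv2.resize(s[180:310,200:300],None,fx=4,fy=4,interpolation=2); b=cv2.resize(t[160:250,185:300],None,fx=3.4,fy=3.4,interpolation=2); c=cv2.resize(t,(391,293))
o=np.zeros((600,800,3),np.uint8);o[:520,:400]=a;o[:306,400:791]=b;o[306:599,400:791]=c
cv2.imwrite('pics/v8.png',o)
E
```

```text
-0.25003557250104036 [ 0.076  0.039 -0.014] [-0.4 -0.1  0.3]
8 jaw [88.0, 88.0, None] pad [113.5, 114.0, 113.5] case [125.5, 124.5, 125.0] far [217.0, 217.0, 217.5, 217.5] caseS [120.0, 121.0, None, 117.0]
11 jaw [93.0, 91.5, None] pad [113.5, 114.0, 113.5] case [125.5, 124.5, 125.0] far [216.5, 217.0, 217.5, 217.5] caseS [120.5, 121.0, None, 119.0]
```

View pics/v8.png

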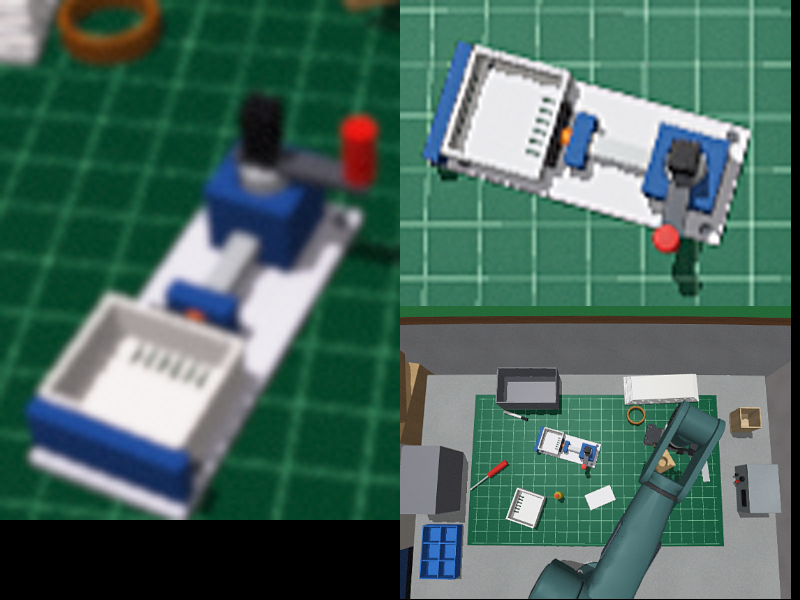

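The crank stands home with the case flush against the fence. The top view is now unobstructed, so I'll check the plunger directly by comparing jaw and pad shifts.

```bash
python3 - <<'E'
from h import *
t=cams.snapshot('top'); ys=np.arange(.065,.14,.0005)
for x in(-.012,-.016,.012,.016):
  for f in('top1','t11'):
    p=prof(t,x,.045,ys,cv2.imread('pics/%s.png'%f)[:,:,::-1]); b=np.clip(p[:,2]-p[:,0]-20,0,None); b[:]*=(b>15); print(x,f,'blue centroid',round(1000*(ys*b).sum()/b.sum(),1),'extent',1000*ys[b>25][[0,-1]], 'pad',1000*ys[(ys>.1)&(p.mean(1)<70)][[0,-1]])
E
```

```text
-0.012 top1 blue centroid 83.8 extent [74. 93.] pad [105.5 115. ]
-0.012 t11 blue centroid 100.1 extent [ 90.5 109. ] pad [114.  123.5]
-0.016 top1 blue centroid 83.4 extent [75.  91.5] pad [105.5 115.5]
-0.016 t11 blue centroid 99.5 extent [ 90.5 108.5] pad [114.5 124. ]
0.012 top1 blue centroid 83.1 extent [74. 92.] pad [105.5 115. ]
0.012 t11 blue centroid 99.6 extent [ 90. 109.] pad [114. 124.]
0.016 top1 blue centroid 83.4 extent [75. 92.] pad [105.5 115.5]
0.016 t11 blue centroid 99.6 extent [ 90.5 108.5] pad [114.5 124.5]
```

```bash
python3 -c "
from bench import robot
print(robot.close_job())"
```

```text
the job is handed in; nothing more can be done
None
```

The crank is fully home in the bore, the white enclosure is clamped against the fence with the plunger about half-way in, and the job is handed in at about 22 s.

- **Fitting:** I took the crank from its block and lowered it into the bore. Turning it clockwise at about 4–5 N, the force fell away at about 0.95 rad. It then dropped 24 mm to its seat, never pressed with more than about 5.5 N.
- **Winding:** I wound about 3.7 rad past the find, on top of a little while searching, in two strokes with one regrip. Then I let go and moved the arm clear.
- **Last checks:** The crank stands in the bore and the case is flush with the fence. The jaw had moved about 16.3 mm and the pad about 8.8 mm.
- **Plunger:** The last, unobstructed top view gives about 7.5 mm. Earlier side and top estimates gave 6.8–7.0 mm, a difference within the image accuracy of about 1 mm.
- **Torque:** The wrist torque was too noisy to check the clamp force.
- **Other objects:** In the last overall picture the things on the mat looked undisturbed; I did not measure them, and the arm hid part of the view.

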